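# Find the hidden catch of the drive caddy and press it

### The job

One of the five look-alike tiles in the top panel of the small black computer is the hidden catch of its drive caddy; the other four are dummies. Feel along the row with closed fingertips, pressing gently, until you find the tile that gives, and push that one fully down so that the blue drive caddy pops out, then take the hand away. Do not touch or pull the caddy itself, and leave everything that lies on and around the computer where it is.

Things in the scene. Friction and masses are not known exactly. Their poses are not given: they have to be found in the camera images.
- case: Small black computer case lying on its side, fixed to the desk: 200 (x) x 300 (y) x 90 mm high. Origin: centre of its underside, on the desk; z up. Flat top panel at z = 90, with a row of five square perforated tiles along y at x = -45 and a fixed grille at x 20 to 60. Two antennas stick out low on the +x side.
- caddy: Drive caddy in the case's +y end; blue front 110 x 26 x 8 mm, standing on the end face, centred 56 mm above the desk. Origin: centre of the front's back side, at case frame (0, 150, 56) mm when home; axes as the case's. Linked to the catch: moves out along the case's +y 3 mm per mm of catch travel, 18 mm at most, and stays there.
- tile1 (a point): Centre of the upper face of tile 1 (case frame -45, -108, 88), axes as the case's. Tile 42 x 42 mm in a 44 x 44 mm opening, upper face 2 mm below the panel. All five tiles look alike: four are rigid blanks, one (it differs from start to start) is the catch.
- tile2 (a point): Centre of the upper face of tile 2 (case frame -45, -54, 88), axes as the case's. Tile 42 x 42 mm in a 44 x 44 mm opening, upper face 2 mm below the panel. The catch, whichever tile it is, resists with about 4 N, sinks straight down 6 mm to a firm stop, and stays as far down as pushed; this point does not sink with it.
- tile3 (a point): Centre of the upper face of tile 3 (case frame -45, 0, 88), axes as the case's. Tile 42 x 42 mm in a 44 x 44 mm opening, upper face 2 mm below the panel.
- tile4 (a point): Centre of the upper face of tile 4 (case frame -45, 54, 88), axes as the case's. Tile 42 x 42 mm in a 44 x 44 mm opening, upper face 2 mm below the panel.
- tile5 (a point): Centre of the upper face of tile 5 (case frame -45, 108, 88), axes as the case's. Tile 42 x 42 mm in a 44 x 44 mm opening, upper face 2 mm below the panel.
- paste_jar: Loose small jar, 28 mm across, 30 high, standing on the case's panel on the +x side of the tile row; origin under its centre.
- thumb_drive: Loose red thumb drive, 54 x 18 x 9 mm, lying on the case's panel on the +x side of the tile row; origin under its red body.
- mug: Loose blue mug, 80 mm across, 90 high, on the desk; origin under its centre.
- screwdriver: Loose screwdriver with orange handle lying on the desk.
- mouse: Loose black computer mouse, 100 x 60 x 34 mm, on the desk; origin under its centre.
- screw_tray: Loose yellow screw tray 100 x 70 x 25 mm on the desk; origin under its centre.
- spray_can: Loose spray can, 52 mm across, 150 high, on the desk; origin under its centre.

How it is judged:
By the outcome, as a careful person would: the job done as asked, in the order asked, and still so for the second after the job is handed in, with the robot touching nothing.
It also fails if it takes over 54 s, if anything falls off the work surface, if the arm or the gripper's body presses on something with over 40 N, if the wrist force passes 120 N, or if a joint passes its speed limit or range.

### The arm

A 6-joint arm with a two-finger parallel gripper is mounted at the origin on the work surface. World frame = base frame: x ahead of the robot, y to its left, z up, the work surface at z = 0. Lengths are in m, angles in rad, forces in N, time in s.
With the tool pointing down it reaches from about 0.35 to 0.775 m from the base axis. Payload 7.3 kg.
Tool frame: the origin (TCP) lies at the very end of the fingers, on their centre line; the grasp point (between the pads) lies 19 mm behind it; z points along the fingers, y is the line along which they close (so a half turn about z gives the same grasp; the last joint's range is limited). The gripper opens to 92 mm and grips with 3 to 60 N. Pads are 19 mm wide; open, the fingers measure 130 mm over their backs; the gripper's body (75 mm by 190 mm) begins 47 mm behind the grasp point.
Start: joints at [1.191, 0.342, 1.524, -0, 1.275, -0.146], TCP at [0.122, 0.511, 0.227] pointing down, gripper open.
Joint ranges: [-2.53, 2.53], [-0.77, 2.02], [0.04, 2.7], [-1, 4.14], [0.28, 2.66], [-3.11, 3.11]. Speed limits (rad/s): [2.57, 2.57, 3.14, 3.14, 3.14, 3.14].

### API

Orientations are given as [roll, pitch, yaw] about the fixed x, y, z axes, in that order (R = Rz(yaw) Ry(pitch) Rx(roll)).
In Python, from cell import observe, read_camera, get_calibration, hand_in, search_frame gives the robot as it stands.
- The arm moves only by the tool step_arm, never from a script. Its argument "commands" is a list of rows, each an object with "translation": the shift along the tool's x, y, z in mm, a list of three; "roll": the turn about the tool's z in rad. In form: [{"translation": [x, y, z], "roll": roll}, ...]. A call has 1 to 20 rows; each row shifts and turns the commanded pose from where the row before left it, along the tool's axes as they then stand; what a row does not reach is not made up. A row lasts 1/12 s, in which the tool goes at most 41.7 mm and 7.16 degrees, less where a joint would pass 70% of its speed; a pose out of reach is approached as far as the arm can. A call is refused whole if a number of a shift passes 41.7 or a number of a turn 0.125, either way. A call with a gripper value outside its range is refused whole. "fingers" is the opening, from 0 (shut) to 1 (fully open), set as the call begins (left out, the last holds). The fingers move at their own pace and stop on an object; "grip_force" is the grip in N (left out, the last holds). Time passes only in rows, so rows that do not move let the fingers close. It gives the time, the measured TCP pose, the force, the opening and the grip force at its end, in the units of the state.
- observe(): the state, without advancing time (a new reading comes with each control period).
- read_camera(name): name is "scene" or "top"; returns the picture (420x560x3 uint8, red, green, blue); there is no depth.
- get_calibration(name): a dict with "camera_matrix" (3x3 intrinsics, pixels), "world_from_camera" (4x4, takes a point from camera to world coordinates). Camera axes: x right, y up, looking along -z (the intrinsics and any distortion apply to the point x, -y, -z); pixel columns grow to the right and rows downward; lengths in m; the calibration is good to about 2 mm. A picture is of the moment at which its call begins. get_calibration takes no time and is no camera call.
- hand_in(): hands the job in; it is judged then, once.
Trained networks look in the newest picture that a camera, given by its name, has taken for a name from the list of things; names that differ only in an ending like _2 or _b are one class to them, and where a whole thing is asked for, a point or a joint stands for the part that bears it (a point fixed in the world has none). Each returns a list of dicts, best first, with "confidence" (0 to 1); they miss things now and then, are a little off and sometimes report something else, mostly with a low value. They report only what shows in the picture. A call takes as long as a camera call.
- search_frame(camera, name): "at" ([x, y, z] in m, in world coordinates, good to about 4 mm: the middle of the surface that is visible of it).
The state is a dict: "time": time; "qpos": joint angles; "qvel": joint speeds; "joint_efforts": joint torques, N m; "tool_pos": TCP position; "tool_rot": TCP orientation; "contact_force": force on the tool from outside, world axes, zero at the start; "torque": the same for the moment, N m; "opening": finger opening in m; "grip_force": force on a finger pad.
Only numpy, scipy, OpenCV 4.12 (cv2) and the standard library are available. Lean on these libraries where they do the work, as an engineer would, in place of code of your own. Each camera call takes 0.05 s, during which the arm holds its last target. There are 200 camera calls.

## Working session

There is one attempt and no reset: what is moved stays moved. The work goes in short steps, Python scripts to look and compute and a tool call to move; the robot and the scene stay as the last step left them, time stands still between calls to the robot, and variables do not carry over. Pictures are saved under pics/ and viewed, at most 10 in all, crops included, and the job is handed in when it is done.

Besides the shell and the picture viewer there is one more tool, called after "Call:" as name([rows], argument=value, ...), one row to a line, values as JSON. step_arm: Moves the arm, as the interface text tells. Its arguments: {"type":"object","properties":{"commands":{"type":"array"},"fingers":{"type":"number"},"grip_force":{"type":"number"}},"required":["commands"]}

```bash
mkdir -p pics; python3 - <<'E'
from cell import *
import cv2
for c in ["top","scene"]:
    cv2.imwrite(f"pics/{c}0.png",read_camera(c)[:,:,::-1])
    for n in ["case","caddy","tile1","tile3","tile5","paste_jar","thumb_drive","spray_can","mug"]:
        for d in search_frame(c,n)[:5]: print(c,n,[round(v,3) for v in d["at"]],round(d["confidence"],2))
s=observe();print(s["time"],s["tool_pos"],s["tool_rot"],s["contact_force"])
E
```

```text
top case [0.547, -0.049, 0.095] 0.74
top caddy [0.483, 0.097, 0.066] 0.45
top tile1 [0.55, -0.047, 0.092] 0.59
top tile3 [0.55, -0.047, 0.092] 0.59
top tile5 [0.55, -0.047, 0.092] 0.59
top paste_jar [0.618, -0.06, 0.116] 0.6
top spray_can [0.662, -0.415, 0.13] 0.57
top mug [0.468, 0.393, 0.044] 0.67
scene case [0.578, -0.066, 0.086] 0.76
scene tile1 [0.577, -0.067, 0.088] 0.7
scene tile3 [0.577, -0.067, 0.088] 0.7
scene tile5 [0.577, -0.067, 0.088] 0.7
scene paste_jar [0.622, -0.06, 0.116] 0.52
scene thumb_drive [0.559, 0.018, 0.098] 0.56
scene spray_can [0.622, -0.062, 0.119] 0.51
scene mug [0.477, 0.381, 0.055] 0.69
1.0 [0.12162739 0.51074939 0.22678234] [3.14140368e+00 5.47167357e-05 2.90780995e+00] [ 0.39614376 -0.09523365 -0.53112686]
```

View pics/top0.png

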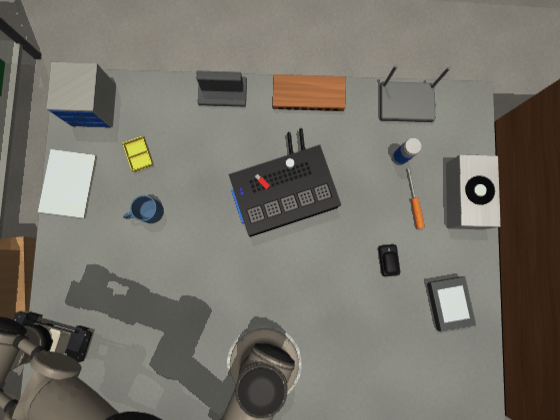

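View pics/scene0.png

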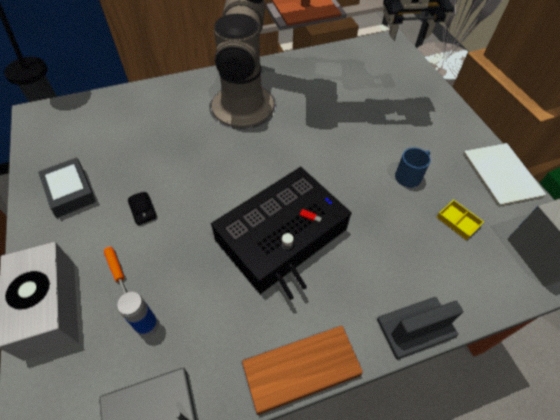

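```bash
cat > h.py <<'E'
import numpy as np,cv2
from cell import *
def px2w(c,uv,z):
    k=get_calibration(c);K=k["camera_matrix"];T=np.array(k["world_from_camera"])
    d=k.get("distortion")
    p=cv2.undistortPoints(np.array([[uv]],float),np.array(K),None if d is None else np.array(d))[0,0]
    r=T[:3,:3]@[p[0],-p[1],-1];o=T[:3,3]
    return o+r*(z-o[2])/r[2]
E
python3 - <<'E'
from h import *
print(get_calibration("top").keys())
for c,box,seeds in [("top",(220,130,350,250),[(323,192),(307,198),(290,203),(273,208),(256,214)]),("scene",(200,160,360,300),[(237,230),(254,217),(271,207),(286,197),(303,186)])]:
    im=cv2.imread(f"pics/{c}0.png");g=cv2.cvtColor(im,6)
    x0,y0,x1,y1=box
    cv2.imwrite(f"pics/{c}_crop.png",cv2.resize(im[y0:y1,x0:x1],None,fx=5,fy=5,interpolation=cv2.INTER_CUBIC)[:600,:800])
    W=[]
    for s in seeds:
        m=np.zeros_like(g);cv2.circle(m,s,10,255,-1)
        b=(g>55)&(m>0);v,u=np.nonzero(b)
        hull=cv2.convexHull(np.c_[u,v].astype(np.int32));M=cv2.moments(hull)
        uv=(M["m10"]/M["m00"],M["m01"]/M["m00"]);w=px2w(c,uv,.088);W.append(w)
        print(c,s,np.round(uv,1),M["m00"],np.round(w*1000,1))
    W=np.array(W);print("step",(W[4]-W[0])/4,"yaw",np.arctan2(*(W[4]-W[0])[[1,0]])-np.pi/2,"mean",W.mean(0))
E
```

```text
dict_keys(['camera_matrix', 'world_from_camera'])
top (323, 192) [323. 192.] 299.0 [ 533.2 -168.1   88. ]
top (307, 198) [307. 198.] 301.0 [ 513.  -119.2   88. ]
top (290, 203) [290. 203.] 299.5 [496.  -67.4  88. ]
top (273, 208) [273. 208.] 302.0 [478.9 -15.6  88. ]
top (256, 214) [255.8 214.1] 296.0 [458.8  36.4  88. ]
step [-0.0185875   0.05112631  0.        ] yaw 0.34870392842485853 mean [ 0.49597816 -0.06676704  0.088     ]
scene (237, 230) [236.5 229.2] 215.0 [ 535.  -164.8   88. ]
scene (254, 217) [253.8 217.5] 201.0 [ 515.7 -114.1   88. ]
scene (271, 207) [270.5 206.6] 187.5 [497.3 -63.3  88. ]
scene (286, 197) [286.4 196.2] 172.0 [479.1 -13.   88. ]
scene (303, 186) [302. 186.] 154.0 [460.7  37.8  88. ]
step [-0.01857374  0.05066294  0.        ] yaw 0.3513984071229568 mean [ 0.49757031 -0.06349087  0.088     ]
```

View pics/top_crop.png

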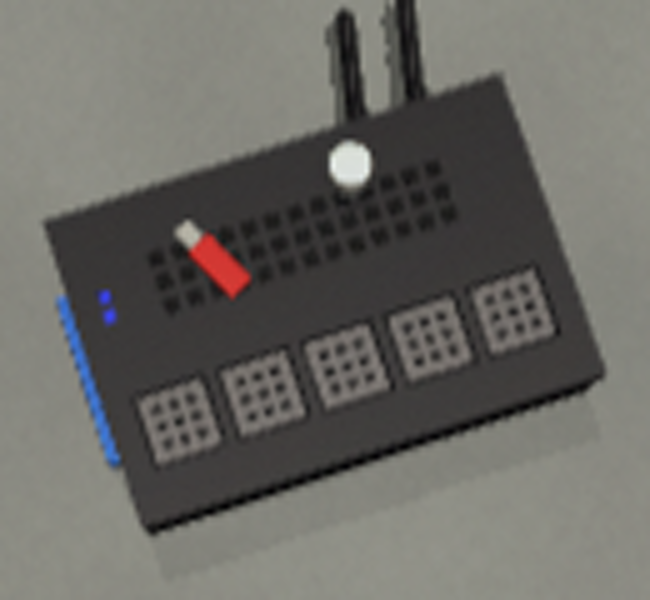

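Call:
step_arm([
  {"translation": [-15, -14, 0], "roll": 0},
  {"translation": [-25, -24, 0], "roll": 0},
  {"translation": [-28, -27, 0], "roll": 0},
  {"translation": [-28, -27, 0], "roll": 0},
  {"translation": [-28, -27, 0], "roll": 0},
  {"translation": [-28, -27, 0], "roll": 0},
  {"translation": [-28, -27, 0], "roll": 0},
  {"translation": [-28, -27, 0], "roll": 0},
  {"translation": [-28, -27, 0], "roll": 0},
  {"translation": [-28, -27, 0], "roll": 0},
  {"translation": [-28, -27, 0], "roll": 0},
  {"translation": [-28, -27, 0], "roll": 0},
  {"translation": [-28, -27, 0], "roll": 0},
  {"translation": [-28, -27, 0], "roll": 0},
  {"translation": [-28, -27, 0], "roll": 0},
  {"translation": [-28, -26, 0], "roll": 0},
  {"translation": [-28, -25, 0], "roll": 0},
  {"translation": [-24, -16, 0], "roll": 0},
  {"translation": [-15, -10, 0], "roll": 0},
  {"translation": [0, 0, 0], "roll": 0},
], fingers=0, grip_force=10)

```text
time: 2.67
tool_pos: [0.501, -0.0611, 0.2263]
tool_rot: [-3.141, 0.001, 2.905]
contact_force: [-0.6, -0.2, 0.3]
opening: 0.0006
grip_force: 0.0
```

Call:
step_arm([
  {"translation": [0, 0, 10], "roll": 0.11},
  {"translation": [0, 0, 10], "roll": 0.11},
  {"translation": [0, 0, 10], "roll": 0.11},
  {"translation": [0, 0, 10], "roll": 0.11},
  {"translation": [0, 0, 10], "roll": 0.11},
  {"translation": [0, 0, 10], "roll": 0.11},
  {"translation": [0, 0, 10], "roll": 0.11},
  {"translation": [0, 0, 10], "roll": 0.11},
  {"translation": [0, 0, 10], "roll": 0.107},
  {"translation": [0, 0, 0], "roll": 0},
  {"translation": [0, 0, 0], "roll": 0},
])

```text
time: 3.58
tool_pos: [0.4984, -0.0574, 0.1367]
tool_rot: [-3.141, -0.001, 1.925]
contact_force: [-0.5, 0.6, 0.3]
opening: 0.0004
grip_force: 0.0
```

```bash
python3 - <<'E'
from h import *
s=observe();print(s["time"],s["tool_pos"],s["tool_rot"],s["contact_force"],s["opening"])
im=read_camera("scene")[:,:,::-1]
cv2.imwrite("pics/s1.png",cv2.resize(im[120:300,180:380],None,fx=3.3,fy=3.3,interpolation=cv2.INTER_CUBIC))
# refine by correlating with mean tile template: fit yaw+pos model on original pictures
from scipy.optimize import minimize
for c in ["top","scene"]:
    g=cv2.GaussianBlur(cv2.cvtColor(cv2.imread(f"pics/{c}0.png"),6),(0,0),.6).astype(np.float32)
    k=get_calibration(c);K=np.array(k["camera_matrix"]);Ti=np.linalg.inv(np.array(k["world_from_camera"]))
    a=np.arange(-27,27.1,1.5);A,B=np.meshgrid(a,a)
    ins=(abs(A)<21)&(abs(B)<21); n=np.where(ins,1/ins.sum(),-1/(~ins).sum())
    def f(p):
        x,y,t=p[0]/1e3,p[1]/1e3,p[2]/100; tot=0
        for i in range(-2,3):
            cx=A/1e3;cy=B/1e3+i*.054
            W=np.stack([x+np.cos(t)*cx-np.sin(t)*cy,y+np.sin(t)*cx+np.cos(t)*cy,0*cx+.0885,0*cx+1])
            q=np.einsum('ij,jkl->ikl',Ti,W);u=K[0,0]*q[0]/-q[2]+K[0,2];v=K[1,1]*-q[1]/-q[2]+K[1,2]
            tot+=(cv2.remap(g,u.astype(np.float32),v.astype(np.float32),1)*n).sum()
        return -tot
    r=minimize(f,[497,-65,35],method="Nelder-Mead",options=dict(initial_simplex=[[497,-65,35],[502,-65,35],[497,-60,35],[497,-65,38]]))
    print(c,r.x,r.fun)
E
```

```text
3.5833 [ 0.49843427 -0.05742157  0.13668363] [-3.14074925e+00 -8.69753721e-04  1.92459765e+00] [-0.54841271  0.64326184  0.27652812] 0.00044493122816513644
top [496.26475496 -63.77158797  34.8384049 ] -171.9616796674061
scene [497.35894582 -63.49737502  35.05235704] -122.50034165035711
```

View pics/s1.png

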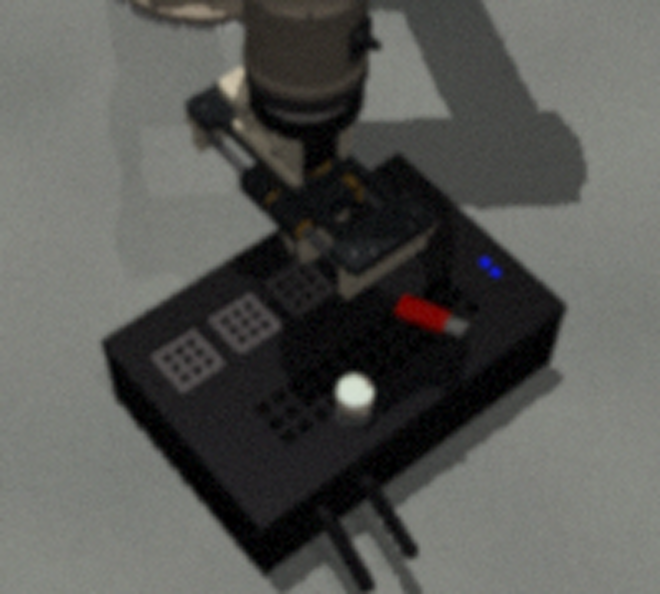

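Call:
step_arm([
  {"translation": [-5.2, -3.7, 10], "roll": 0.003},
  {"translation": [0, 0, 15], "roll": 0},
  {"translation": [0, 0, 10], "roll": 0},
  {"translation": [0, 0, 5], "roll": 0},
  {"translation": [0, 0, 0], "roll": 0},
  {"translation": [0, 0, 0], "roll": 0},
  {"translation": [0, 0, 0], "roll": 0},
])

```text
time: 4.22
tool_pos: [0.4979, -0.0643, 0.0974]
tool_rot: [3.141, 0.001, 1.918]
contact_force: [-0.6, 0.3, -0.5]
opening: 0.0002
grip_force: 0.0
```

Call:
step_arm([
  {"translation": [0.5, -0.8, 2], "roll": 0},
  {"translation": [0, 0, 2], "roll": 0},
  {"translation": [0, 0, 1], "roll": 0},
  {"translation": [0, 0, 1], "roll": 0},
  {"translation": [0, 0, 1], "roll": 0},
  {"translation": [0, 0, 1], "roll": 0},
  {"translation": [0, 0, 0], "roll": 0},
])

```text
time: 4.8
tool_pos: [0.4964, -0.0641, 0.0885]
tool_rot: [-3.141, -0.0, 1.918]
contact_force: [-0.2, 0.6, -0.1]
opening: 0.0004
grip_force: 0.0
```

Call:
step_arm([
  {"translation": [0, 0, 0.5], "roll": 0},
  {"translation": [0, 0, 0.5], "roll": 0},
  {"translation": [0, 0, 0], "roll": 0},
])

```text
time: 5.05
tool_pos: [0.4965, -0.0641, 0.0883]
tool_rot: [3.141, 0.0, 1.918]
contact_force: [-1.7, 0.8, 5.6]
opening: 0.0005
grip_force: 2.8
```

Call:
step_arm([
  {"translation": [0, 0, 0.5], "roll": 0},
  {"translation": [0, 0, 0.5], "roll": 0},
  {"translation": [0, 0, 0], "roll": 0},
])

```text
time: 5.3
tool_pos: [0.4965, -0.0642, 0.0882]
tool_rot: [3.141, 0.001, 1.918]
contact_force: [-5.4, -0.1, 14.4]
opening: 0.0006
grip_force: 7.1
```

Call:
step_arm([
  {"translation": [0, 0, -4], "roll": 0},
  {"translation": [0, 0, -6], "roll": 0},
  {"translation": [14, 0, 0], "roll": 0},
  {"translation": [20, 0, 0], "roll": 0},
  {"translation": [14, 0, 0], "roll": 0},
  {"translation": [6, 0, 0], "roll": 0},
  {"translation": [0, 0, 3], "roll": 0},
  {"translation": [0, 0, 3], "roll": 0},
  {"translation": [0, 0, 1], "roll": 0},
  {"translation": [0, 0, 0], "roll": 0},
])

```text
time: 6.13
tool_pos: [0.4781, -0.0138, 0.0892]
tool_rot: [-3.141, -0.0, 1.917]
contact_force: [-0.3, 0.2, -0.3]
opening: 0.0006
grip_force: 0.0
```

Call:
step_arm([
  {"translation": [0, 0, 0.5], "roll": 0},
  {"translation": [0, 0, 0.5], "roll": 0},
  {"translation": [0, 0, 0.5], "roll": 0},
  {"translation": [0, 0, 0], "roll": 0},
])

```text
time: 6.47
tool_pos: [0.4782, -0.0136, 0.0883]
tool_rot: [3.141, 0.0, 1.917]
contact_force: [0.1, -0.7, -0.0]
opening: 0.0005
grip_force: 0.5
```

Call:
step_arm([
  {"translation": [0, 0, 0.5], "roll": 0},
  {"translation": [0, 0, 0.5], "roll": 0},
  {"translation": [0, 0, 0], "roll": 0},
])

```text
time: 6.72
tool_pos: [0.4783, -0.0136, 0.0882]
tool_rot: [3.141, 0.001, 1.918]
contact_force: [-4.1, -1.4, 10.9]
opening: 0.0005
grip_force: 5.3
```

Tile 4 is rigid too. On to tile 5.

Call:
step_arm([
  {"translation": [0, 0, -4], "roll": 0},
  {"translation": [0, 0, -5.5], "roll": 0},
  {"translation": [14, 0, 0], "roll": 0},
  {"translation": [20, 0, 0], "roll": 0},
  {"translation": [14, 0, 0], "roll": 0},
  {"translation": [6, 0, 0], "roll": 0},
  {"translation": [0, 0, 3], "roll": 0},
  {"translation": [0, 0, 3], "roll": 0},
  {"translation": [0, 0, 1], "roll": 0},
  {"translation": [0, 0, 0], "roll": 0},
])

```text
time: 7.55
tool_pos: [0.4598, 0.0368, 0.0893]
tool_rot: [-3.141, -0.0, 1.917]
contact_force: [-0.6, -0.6, -0.5]
opening: 0.0002
grip_force: 0.0
```

Call:
step_arm([
  {"translation": [0, 0, 0.5], "roll": 0},
  {"translation": [0, 0, 0.5], "roll": 0},
  {"translation": [0, 0, 0.5], "roll": 0},
  {"translation": [0, 0, 0.5], "roll": 0},
  {"translation": [0, 0, 0], "roll": 0},
])

```text
time: 7.97
tool_pos: [0.4599, 0.0371, 0.0883]
tool_rot: [3.141, 0.001, 1.918]
contact_force: [-2.6, -0.7, 5.5]
opening: 0.0001
grip_force: 2.9
```

Call:
step_arm([
  {"translation": [0, 0, 0.5], "roll": 0},
  {"translation": [0, 0, 0.5], "roll": 0},
  {"translation": [0, 0, 0], "roll": 0},
])

```text
time: 8.22
tool_pos: [0.4599, 0.0371, 0.0882]
tool_rot: [3.141, 0.001, 1.918]
contact_force: [-5.2, -1.4, 16.2]
opening: 0.0003
grip_force: 8.0
```

Rigid. On to tile 2 (162 mm back).

Call:
step_arm([
  {"translation": [0, 0, -4], "roll": 0},
  {"translation": [0, 0, -6.5], "roll": 0},
  {"translation": [-14, 0, 0], "roll": 0},
  {"translation": [-24, 0, 0], "roll": 0},
  {"translation": [-28, 0, 0], "roll": 0},
  {"translation": [-28, 0, 0], "roll": 0},
  {"translation": [-28, 0, 0], "roll": 0},
  {"translation": [-22, 0, 0], "roll": 0},
  {"translation": [-12, 0, 0], "roll": 0},
  {"translation": [-6, 0, 0], "roll": 0},
  {"translation": [0, 0, 3], "roll": 0},
  {"translation": [0, 0, 1], "roll": 0},
  {"translation": [0, 0, 0], "roll": 0},
])

```text
time: 9.3
tool_pos: [0.5141, -0.1136, 0.0927]
tool_rot: [-3.141, -0.001, 1.919]
contact_force: [-0.3, -0.3, 0.0]
opening: 0.0006
grip_force: 0.0
```

Call:
step_arm([
  {"translation": [-1, 0.8, 2], "roll": 0},
  {"translation": [0, 0, 1.5], "roll": 0},
  {"translation": [0, 0, 0.5], "roll": 0},
  {"translation": [0, 0, 0.5], "roll": 0},
  {"translation": [0, 0, 0.5], "roll": 0},
  {"translation": [0, 0, 0], "roll": 0},
])

```text
time: 9.8
tool_pos: [0.516, -0.1154, 0.0883]
tool_rot: [3.141, -0.0, 1.918]
contact_force: [-0.2, 0.8, 0.3]
opening: 0.0004
grip_force: 0.5
```

Call:
step_arm([
  {"translation": [0, 0, 0.5], "roll": 0},
  {"translation": [0, 0, 0.5], "roll": 0},
  {"translation": [0, 0, 0], "roll": 0},
])

```text
time: 10.05
tool_pos: [0.516, -0.1155, 0.0882]
tool_rot: [3.141, 0.0, 1.918]
contact_force: [-2.3, 1.6, 9.3]
opening: 0.0008
grip_force: 4.8
```

Call:
step_arm([
  {"translation": [0, 0, -4], "roll": 0},
  {"translation": [0, 0, -5.5], "roll": 0},
  {"translation": [-14, 0, 0], "roll": 0},
  {"translation": [-20, 0, 0], "roll": 0},
  {"translation": [-13, 0, 0], "roll": 0},
  {"translation": [-6, 0, 0], "roll": 0},
  {"translation": [0, 0, 3], "roll": 0},
  {"translation": [0, 0, 1], "roll": 0},
  {"translation": [0, 0, 0], "roll": 0},
  {"translation": [0, 0, 0], "roll": 0},
])

```text
time: 10.88
tool_pos: [0.5335, -0.1647, 0.0924]
tool_rot: [-3.141, -0.001, 1.918]
contact_force: [0.5, -0.5, -0.4]
opening: 0.0007
grip_force: 0.0
```

Call:
step_arm([
  {"translation": [0, 0, 2], "roll": 0},
  {"translation": [0, 0, 1.5], "roll": 0},
  {"translation": [0, 0, 1], "roll": 0},
  {"translation": [0, 0, 1], "roll": 0},
  {"translation": [0, 0, 1], "roll": 0},
  {"translation": [0, 0, 0], "roll": 0},
])

```text
time: 11.38
tool_pos: [0.5339, -0.1651, 0.0862]
tool_rot: [3.142, -0.001, 1.918]
contact_force: [-0.3, 1.3, 3.3]
opening: 0.0007
grip_force: 1.2
```

It gives at tile 1 (z 86.2 at about 3 N). Pushing on to the stop.

Call:
step_arm([
  {"translation": [0, 0, 1], "roll": 0},
  {"translation": [0, 0, 1], "roll": 0},
  {"translation": [0, 0, 1], "roll": 0},
  {"translation": [0, 0, 1], "roll": 0},
  {"translation": [0, 0, 0.5], "roll": 0},
  {"translation": [0, 0, 0], "roll": 0},
])

```text
time: 11.88
tool_pos: [0.534, -0.1652, 0.0822]
tool_rot: [3.141, -0.0, 1.918]
contact_force: [-2.2, 3.4, 8.7]
opening: 0.0004
grip_force: 4.4
```

Call:
step_arm([
  {"translation": [0, 0, 0.5], "roll": 0},
  {"translation": [0, 0, 0.5], "roll": 0},
  {"translation": [0, 0, 0], "roll": 0},
])

```text
time: 12.13
tool_pos: [0.534, -0.1652, 0.0821]
tool_rot: [3.141, 0.0, 1.918]
contact_force: [-4.8, 5.7, 16.1]
opening: 0.0007
grip_force: 7.9
```

Firm stop at 82.1 mm (6.1 mm of travel). Retreating.

Call:
step_arm([
  {"translation": [0, 0, 0.5], "roll": 0},
  {"translation": [0, 0, 0], "roll": 0},
  {"translation": [0, 0, -3], "roll": 0},
  {"translation": [0, 0, -5], "roll": 0},
  {"translation": [0, 0, -10], "roll": 0},
  {"translation": [0, 0, -20], "roll": 0},
  {"translation": [0, 0, -30], "roll": 0},
  {"translation": [0, 0, -30], "roll": 0},
  {"translation": [0, 0, -20], "roll": 0},
  {"translation": [0, -20, -10], "roll": 0},
  {"translation": [0, -30, 0], "roll": 0},
  {"translation": [0, -30, 0], "roll": 0},
  {"translation": [0, -20, 0], "roll": 0},
  {"translation": [0, 0, 0], "roll": 0},
  {"translation": [0, 0, 0], "roll": 0},
  {"translation": [0, 0, 0], "roll": 0},
])

```text
time: 13.47
tool_pos: [0.4407, -0.1997, 0.2087]
tool_rot: [3.141, 0.001, 1.917]
contact_force: [-0.3, 1.7, -0.2]
opening: 0.0003
grip_force: 0.0
```

```bash
python3 - <<'E'
from h import *
s=observe();print(s["time"],s["tool_pos"],s["contact_force"])
a=[cv2.resize(cv2.imread(f"pics/top0.png")[130:250,220:350],None,fx=3,fy=3),cv2.resize(np.ascontiguousarray(read_camera("top")[:,:,::-1])[130:250,220:350],None,fx=3,fy=3)]
cv2.imwrite("pics/end.png",np.hstack(a))
E
```

```text
13.4667 [ 0.44067517 -0.19972599  0.20865095] [-0.31314496  1.70499536 -0.18037849]
```

View pics/end.png

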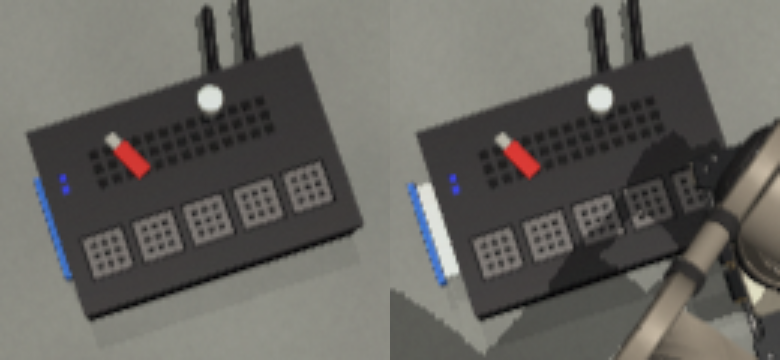

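The caddy front has popped out: the blue strip is now at about (428, 235) in the right half, with the pale caddy body showing behind it. The jar and thumb drive have not moved.

```bash
python3 -c "
from cell import *
print(hand_in())"
```

```text
the job is handed in; nothing more can be done
None
```

Tile 1 was the catch: I pushed it down about 6 mm to its firm stop, the blue caddy popped out, the hand was moved clear of the computer, and the job was handed in at about 13.5 s.

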